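Sweep the draughts pieces into the games tray

ROBOT

A 6-joint arm with a two-finger parallel gripper is mounted at the origin on the work surface. World frame = base frame: x ahead of the robot, y to its left, z up, the work surface at z = 0. Lengths are in mm, angles in rad, forces in N, time in s.
With the tool pointing down it reaches from about 375 to 975 mm from the base axis. Payload 3.8 kg.
Tool frame: the origin (TCP) lies between the finger pads; the fingertips stand 17 mm ahead of it and the grasp point (between the pads) lies 2 mm behind it; z points along the fingers, y is the line along which they close (so a half turn about z gives the same grasp; the last joint's range is limited). The gripper opens to 85 mm and grips with 20 to 120 N. Pads are 22 mm wide; open, the fingers measure 114 mm over their backs; the gripper's body (76 mm by 85 mm) begins 54 mm behind the grasp point. The pads swing forward as they close: fully open they stand 13 mm farther back than shut.
Start: joints at [-1.381, 0.264, 1.604, -0, 1.274, -0.037], TCP at [151.776, -657.71, 248.28] pointing down, gripper open.
Joint ranges: [-2.63, 2.63], [-0.94, 2.18], [0.31, 2.57], [-1.31, 4.45], [0, 2.66], [-2.55, 2.55]. Speed limits (rad/s): [2.57, 2.57, 3.14, 3.14, 3.14, 3.14].

INTERFACE

Orientations are given as a unit quaternion [w, x, y, z].
In Python, from workcell import manip, snapshot, workorder, masks_of gives the robot as it stands. Calls block until the motion is done:
- manip.move_ptp(position, orientation): joint-space move of the TCP to a pose.
- manip.move_linear(position, feed=150, attitude=None): straight line of the TCP; attitude=None keeps the orientation; feed is the mean speed in mm/s.
- manip.move_j(angles): joint-space move.
- manip.gripper_to(opening, grip_force=None): opening from 0.0 (shut) to 1.0 (fully open); grip_force is the grip in N (None keeps the last); returns when the fingers have stopped.
- manip.dwell(seconds).
- manip.inverse_kinematics(position, orientation): joint angles nearest the present ones, or None.
- snapshot(name): name is "side" or "top" or "wrist"; returns a dict with "color" (480x640x3 uint8, red, green, blue), "depth" (480x640 float32, mm along the optical axis (not along the pixel's ray), 0 where there is no reading), "intrinsics" (3x3 intrinsics, pixels), "dist" ([k1, k2, p1, p2, k3] as OpenCV has them; the pictures are not rectified), "pose" (4x4, takes a point from camera to world coordinates). Camera axes: x right, y up, looking along -z (the intrinsics and any distortion apply to the point x, -y, -z); pixel columns grow to the right and rows downward; lengths in mm; the calibration is good to about 2 mm. A picture is of the moment at which its call begins.
A pose or a line that the arm cannot do raises manip.MotionError and nothing moves.
- workorder.finish_job(): hands the job in; it is judged then, once.
Trained networks look in a picture, given as the dict that the camera call returned (one of the last four; its "shot" number tells which), for a name from the list of things; names that differ only in an ending like _2 or _b are one class to them, and where a whole thing is asked for, a point or a joint stands for the part that bears it (a point fixed in the world has none). Each returns a list of dicts, best first, with "confidence" (0 to 1); they miss things now and then, are a little off and sometimes report something else, mostly with a low value. They report only what shows in the picture. A call takes as long as a camera call. They do not tell look-alikes from the thing itself.
- masks_of(target, picture): "mask" (480x640 bool, what is visible of it) and "pixel" ([column, row] in pixels, amid what is visible of it).
Readings, each from a call of its own:
- manip.current_t(): time.
- manip.current_joint_positions(): joint angles.
- manip.current_qd(): joint speeds.
- manip.current_joint_efforts(): joint torques, N m.
- manip.current_ee_pos(): TCP position.
- manip.current_orientation(): TCP orientation.
- manip.current_ft_force(): force on the tool from outside, world axes, zero at the start.
- manip.current_torque(): the same for the moment, N m.
- manip.current_opening(): opening from 0.0 (shut) to 1.0 (fully open).
- manip.current_finger_force(): force on a finger pad.
Only numpy, scipy, OpenCV 4.12 (cv2) and the standard library are available. Lean on these libraries where they do the work, as an engineer would, in place of code of your own. Each camera call takes 0.05 s, during which the arm holds its last target. There are 200 camera calls.

TASK

Tidy up after the game: with your fingertips, sweep the three flat round draughts pieces across the table and in through the open side of the three-sided wooden tray, so that each one lies flat and wholly inside it. Only push them along the tabletop, do not pick any up, and leave everything else on the table where it is.

Things in the scene. Friction and masses are not known exactly. Their poses are not given: they have to be found in the camera images.
- piece1_center (a point): A flat round pale-wood draughts piece, a disc 40 mm in diameter and 12 mm thick, about 15 g, loose, lying flat on the table to the robot's right. The point is the disc's centre, half-way up (6 mm above the table).
- piece2_center (a point): A second identical draughts piece, lying near the middle. The point is its centre, half-way up.
- piece3_center (a point): A third identical draughts piece, lying to the robot's left. The point is its centre, half-way up.
- tray: Three-sided fixed tray, dark wood, grey felt floor flush with the table (no lip), beyond the pieces, open towards the robot. Inside 200 mm wide (its y), 130 mm deep (its x); walls 10 mm thick, 22 mm high. Origin: centre of the inner floor, table height; -x points out of the open side. Open edge at x = -65 mm, back wall at x = +65 mm, side walls at y = -100 and +100 mm (inner faces).
- pawn: A small standing pale-wood game pawn, 28 mm across and 45 mm high, between the pieces and a little nearer the robot; to be left alone. Origin at the centre of its underside, z up.
- votive: A small round white candle holder, 36 mm across and 34 mm high, between the pieces and a little nearer the robot; to be left alone. Origin at the centre of its underside, z up.
- mug: A blue mug, 80 mm across and 90 mm high with a handle, off to the right; to be left alone. Origin at the centre of its underside.
- remote: A black remote control lying flat, 165 x 42 x 18 mm (x, y, z), off to the left; to be left alone. Origin at the centre of its underside.
- fruit_bowl: A glass bowl of fruit, 200 mm across and about 135 mm high to the top of the fruit's stalk, beyond and to the left; to be left alone. Origin at the centre of its underside.
- glasses: Black reading glasses standing open on a magazine (fixed, 210 x 280 x 8 mm) beyond and to the right, about 125 mm wide, 130 mm long and 44 mm high; to be left alone. Origin under the middle of the lens frame, on the magazine's top; the arms run to its +x.
There are look-alikes about, which are no part of the job. Leave any pink look-alike of the part that bears piece3_center alone.

How it is judged:
By the outcome, as a careful person would: the job done as asked, in the order asked, and still so for the second after the job is handed in, with the robot touching nothing.
It also fails if it takes over 67 s, if anything falls off the work surface, if the arm or the gripper's body presses on something with over 40 N, if the wrist force passes 120 N, or if a joint passes its speed limit or range.

## Working session

There is one attempt and no reset: what is moved stays moved. The work goes in short steps, each a Python script; the robot and the scene stay as the last script left them, time stands still between calls to the robot, and variables do not carry over. Pictures are saved under pics/ and viewed, at most 10 in all, crops included, and the job is handed in when it is done.

```bash
mkdir -p pics; cat > h.py <<'E'
import numpy as np, cv2
from workcell import manip, snapshot, workorder, masks_of
def ray(s,px):
    K=np.array(s["intrinsics"],float);d=np.array(s["dist"],float)
    u=cv2.undistortPoints(np.array(px,float).reshape(-1,1,2),K,d).reshape(-1,2)
    T=np.array(s["pose"]); v=np.c_[u[:,0],-u[:,1],-np.ones(len(u))]
    return T[:3,3], v@T[:3,:3].T
def onz(s,px,z):
    o,v=ray(s,px); return o+v*((z-o[2])/v[:,2])[:,None]
def bydepth(s,px):
    o,v=ray(s,px); p=np.round(np.array(px)).astype(int).reshape(-1,2)
    return o+v*s["depth"][p[:,1],p[:,0]][:,None]
E
cat > a.py <<'E'
from h import *
for n in("top","side"):
    s=snapshot(n); cv2.imwrite(f"pics/{n}0.png",s["color"][:,:,::-1])
    print(n,np.round(s["pose"],2).tolist())
    for t in("piece1_center","tray","pawn","votive","mug","remote"):
        for r in masks_of(t,s):
            if r["confidence"]<.2: continue
            m=r["mask"]; c=np.argwhere(m)[:,::-1].mean(0)
            col=np.median(s["color"][m],axis=0)
            print(t,round(r["confidence"],2),np.round(c),m.sum(),col,np.round(bydepth(s,[c])[0]),np.round(onz(s,[c],12)[0]))
print(manip.current_t())
E
python3 a.py
```

```text
top [[0.03, 1.0, -0.06, 516.25], [-1.0, 0.03, 0.01, -0.45], [0.01, 0.06, 1.0, 1060.37], [0.0, 0.0, 0.0, 1.0]]
piece1_center 0.65 [382. 294.] 260 [239. 229. 196.] [ 482. -144.   13.] [ 482. -144.   12.]
piece1_center 0.23 [362. 329.] 226 [230. 229. 229.] [ 408. -100.   37.] [ 405. -103.   12.]
tray 0.64 [302. 200.] 6537 [ 99.  96. 101.] [684.  35.   3.] [682.  35.  12.]
pawn 0.52 [151. 176.] 6966 [164. 149. 129.] [727. 371.   7.] [726. 369.  12.]
pawn 0.46 [266. 315.] 114 [194.5 178.  146.5] [431. 101.  43.] [428. 104.  12.]
votive 0.7 [362. 329.] 223 [230. 229. 229.] [ 408. -100.   37.] [ 405. -102.   12.]
mug 0.73 [507. 284.] 1777 [57. 77. 99.] [ 511. -423.    6.] [ 511. -420.   12.]
mug 0.7 [382. 294.] 245 [240. 230. 197.] [ 481. -145.   13.] [ 481. -145.   12.]
remote 0.79 [139. 280.] 1483 [39. 38. 39.] [497. 383.  20.] [497. 386.  12.]
side [[0.98, 0.14, -0.14, 415.34], [-0.19, 0.72, -0.66, -752.06], [0.01, 0.68, 0.73, 874.86], [0.0, 0.0, 0.0, 1.0]]
piece1_center 0.86 [292. 319.] 293 [176. 162. 134.] [ 483. -151.   11.] [ 483. -151.   12.]
tray 0.64 [369. 241.] 5018 [77. 73. 76.] [688.  35.  -1.] [684.  23.  12.]
pawn 0.69 [251. 230.] 166 [145. 132. 107.] [431. 100.  18.] [431. 107.  12.]
votive 0.86 [251. 303.] 324 [164.  161.  157.5] [ 409. -113.   34.] [409. -96.  12.]
mug 0.68 [335. 433.] 3343 [48. 70. 93.] [ 518. -386.    4.] [ 517. -390.   12.]
remote 0.91 [265. 155.] 786 [28. 27. 27.] [496. 366.  20.] [497. 377.  12.]
0.7
```

View pics/top0.png

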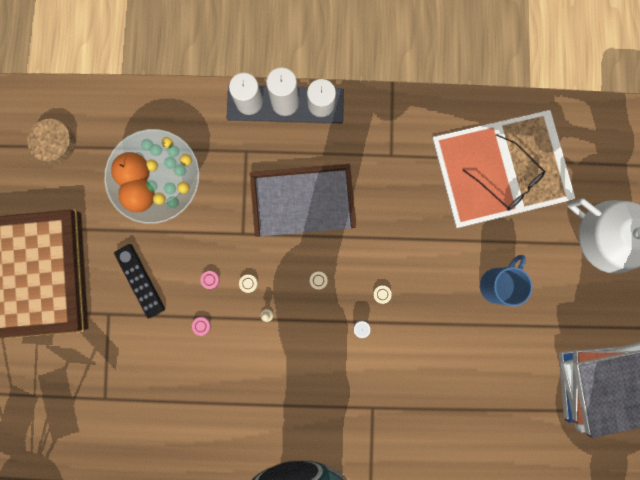

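View pics/side0.png

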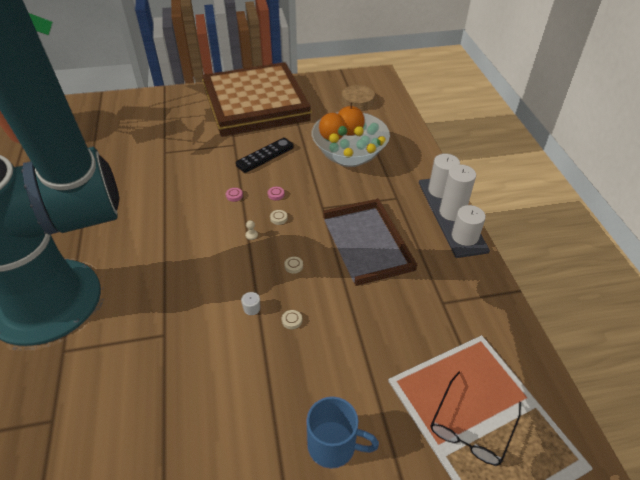

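The top view shows the pale pieces at (248,284), (319,281) and (383,294). The pink look-alikes are at (209,280) and (201,327), the pawn at (266,315), the votive at (362,329) and the tray at about (302,200). The side view agrees. Next I'll take near looks with the wrist camera from two places.

```bash
cat > b.py <<'E'
from h import *
# tool down, tool x (pad width dir) along +x : start orientation check
print(np.round(manip.current_orientation(),3))
q=[0,1,0,0]
for i,p in enumerate([(480,-10,400),(520,60,400)]):
    for qq in ([0,.7071,.7071,0],[0,.7071,-.7071,0],[0,1,0,0]):
        try: manip.move_ptp(p,qq); break
        except manip.MotionError as e: print(e)
    manip.dwell(.2)
    s=snapshot("wrist"); cv2.imwrite(f"pics/w{i}.png",s["color"][:,:,::-1]); np.save(f"w{i}.npy",s,allow_pickle=True)
    print(qq,np.round(s["pose"],2).tolist(),manip.current_t())
    for t in("piece1_center","tray","pawn","votive"):
        for r in masks_of(t,s):
            if r["confidence"]<.15: continue
            m=r["mask"]; (cx,cy),(w,h),_=cv2.minAreaRect(np.argwhere(m)[:,::-1].astype(np.float32)); c=np.argwhere(m)[:,::-1].mean(0)
            print(t,round(r["confidence"],2),np.round(c),m.sum(),np.median(s["color"][m],axis=0),np.round(bydepth(s,[c])[0]),np.round(onz(s,[c],9)[0]))
E
python3 b.py
```

```text
[ 0.     0.994  0.113 -0.   ]
[0, 0.7071, 0.7071, 0] [[1.0, 0.0, 0.0, 479.45], [-0.0, 0.95, 0.3, 66.08], [-0.0, -0.3, 0.95, 526.02], [0.0, 0.0, 0.0, 1.0]] 3.575
piece1_center 0.92 [324. 271.] 464 [247. 247. 239.] [ 480. -143.   13.] [ 480. -145.    9.]
tray 0.97 [462. 153.] 15738 [173. 169. 179.] [686.  41.  -0.] [683.  42.   9.]
tray 0.22 [276. 249.] 501 [247. 247. 247.] [407. -98.  36.] [ 404. -106.    9.]
votive 0.87 [276. 249.] 490 [247. 247. 247.] [407. -98.  36.] [ 403. -106.    9.]
[0, 0.7071, 0.7071, 0] [[1.0, 0.0, 0.0, 518.99], [-0.0, 0.95, 0.3, 135.84], [-0.0, -0.3, 0.95, 526.38], [0.0, 0.0, 0.0, 1.0]] 4.4417
piece1_center 0.58 [301. 309.] 450 [247. 247. 237.] [ 481. -143.   13.] [ 480. -145.    9.]
tray 0.73 [430. 201.] 13754 [176. 173. 182.] [685.  38.  -0.] [682.  40.   9.]
pawn 0.83 [262. 158.] 312 [223.  210.5 171. ] [434. 106.  43.] [428. 104.   9.]
votive 0.72 [254. 289.] 483 [247. 247. 247.] [409. -96.  34.] [ 403. -107.    9.]
```

View pics/w1.png

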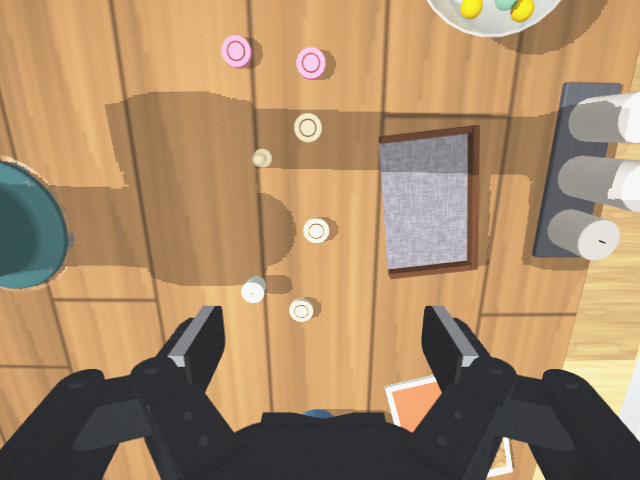

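The wrist view shows the pale pieces at (308,128), (316,231) and (301,310). The tray's open edge runs from (381,143) to (390,270). The pink pieces at (237,51) and (311,63) stay clear of the work.

```bash
cat > c.py <<'E'
from h import *
s=np.load("w1.npy",allow_pickle=True).item()
w0=np.load("w0.npy",allow_pickle=True).item()
px=[(301,310),(316,231),(308,128)]
def centre(s,p):
    hsv=cv2.cvtColor(s["color"],cv2.COLOR_RGB2HSV); D=s["depth"]
    # depth-based: world z of each pixel around
    yy,xx=np.mgrid[int(p[1])-22:int(p[1])+23,int(p[0])-22:int(p[0])+23]
    P=bydepth(s,np.c_[xx.ravel(),yy.ravel()]); k=(P[:,2]>8)&(P[:,2]<18)
    k&=np.hypot(*(P[:,:2]-onz(s,[p],12)[0,:2]).T)<30
    Q=P[k]; (c,r)=cv2.minEnclosingCircle(Q[:,:2].astype(np.float32))
    return np.round([*Q[:,:2].mean(0),*c,r,np.median(Q[:,2])],1)
def proj(s,P):
    T=np.linalg.inv(s["pose"]); c=T[:3,:3]@P+T[:3,3]
    return cv2.projectPoints(np.array([[c[0],-c[1],-c[2]]]),np.zeros(3),np.zeros(3),np.array(s["intrinsics"],float),np.array(s["dist"],float))[0].ravel()
for p in px:
    P=onz(s,[p],12)[0]
    print(P[:2].round(1),centre(s,p),centre(w0,proj(w0,P)))
print("tray open edge",onz(s,[(381,143),(390,270)],0).round(1).tolist(),"floor far",onz(s,[(470,134),(468,262)],0).round(1).tolist(),"wall tops back outer",onz(s,[(479,126),(477,268)],22).round(1).tolist())
E
python3 c.py
```

```text
[ 481.1 -144.8] [ 480.3 -144.7  480.5 -146.1   20.3   12.9] [ 480.4 -144.9  480.3 -146.1   20.1   12.7]
[507.3  -7.2] [506.5  -5.4 506.5  -6.2  19.9  12.8] [506.3  -5.9 506.6  -6.2  19.8  12.6]
[496.9 145.2] [495.7 146.6 495.6 146.7  20.   12.7] [495.7 146.  495.3 146.2  20.4  12.6]
tray open edge [[604.0, 124.3, 0.0], [628.8, -77.5, 0.0]] floor far [[734.7, 137.5, 0.0], [756.8, -63.5, 0.0]] wall tops back outer [[737.1, 148.3, 22.0], [762.5, -65.4, 22.0]]
```

```bash
cat >> h.py <<'E'
yaw=np.radians(7.0); TX=np.array([np.cos(yaw),np.sin(yaw)]); TY=np.array([-TX[1],TX[0]]); TC=np.array([680.9,31.3])
def tray(x,y): return TC+x*TX+y*TY
OFF=27.7; ZP=20; ZT=110
def push(a,b,feed=100):
    a=np.array(a,float); b=np.array(b,float); d=(b-a)/np.linalg.norm(b-a); ph=np.arctan2(d[1],d[0])
    st=a-d*(OFF+18); best=None
    for f in(ph,ph+np.pi):
        q=[0,np.cos(f/2),np.sin(f/2),0]
        j=manip.inverse_kinematics([*st,ZT],q)
        if j is not None and(best is None or abs(j[5])<best[0]): best=(abs(j[5]),q)
    manip.move_ptp([*st,ZT],best[1])
    manip.move_linear([*st,ZP],feed=120)
    manip.move_linear([*(b-d*OFF),ZP],feed=feed)
    print("f",np.round(manip.current_ft_force(),1))
    bk=b-d*(OFF+25)
    manip.move_linear([*bk,ZP],feed=100)
    manip.move_linear([*bk,ZT],feed=200)
    print("t",manip.current_t())
E
cat > d.py <<'E'
from h import *
manip.gripper_to(.26)
push((506.5,-6.2),tray(15,0))
s=snapshot("top"); cv2.imwrite("pics/t1.png",cv2.resize(s["color"][150:350,180:440,::-1],None,fx=3,fy=3))
push((480.4,-146),tray(-105,-60))
manip.move_linear([470,0,250],feed=250)
manip.dwell(.1)
s=snapshot("top"); cv2.imwrite("pics/t2.png",cv2.resize(s["color"][150:350,180:440,::-1],None,fx=3,fy=3))
E
python3 d.py
```

```text
f [-0.2  0.1  0.2]
t 10.6
f [-0.2  0.3 -0.6]
t 15.4417
```

View pics/t2.png

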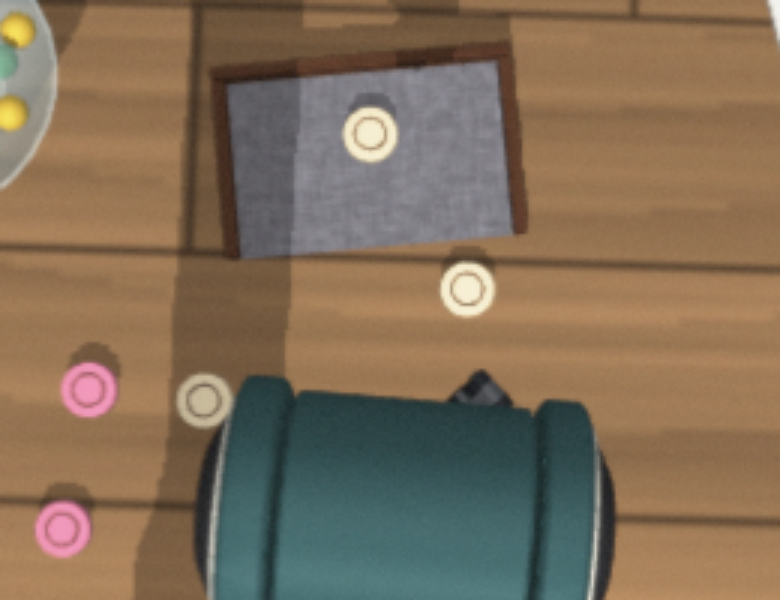

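Piece 2 is inside the tray, at crop (370,134). Piece 1 is at the lane mouth, at crop (467,289), and nothing else has moved. I'll continue.

```bash
cat > e.py <<'E'
from h import *
s=snapshot("top"); p=onz(s,[(180+467/3-.3,150+289/3-.3)],12)[0,:2]; print(p,tray(-105,-60))
push(p if np.linalg.norm(p-tray(-105,-60))<8 else 1/0,tray(12,-58))
push((495.5,146.5),tray(-105,60))
manip.move_ptp([470,0,250],manip.current_orientation()); manip.dwell(.1)
s=snapshot("top"); cv2.imwrite("pics/t3.png",cv2.resize(s["color"][150:350,180:440,::-1],None,fx=3,fy=3))
E
python3 e.py
```

```text
[582.66680235 -40.68448006] [583.99481468 -41.04905016]
f [ 0.1 -0.2 -1.1]
t 20.6083
f [ 0.1 -0.1 -0.7]
t 25.4667
```

View pics/t3.png

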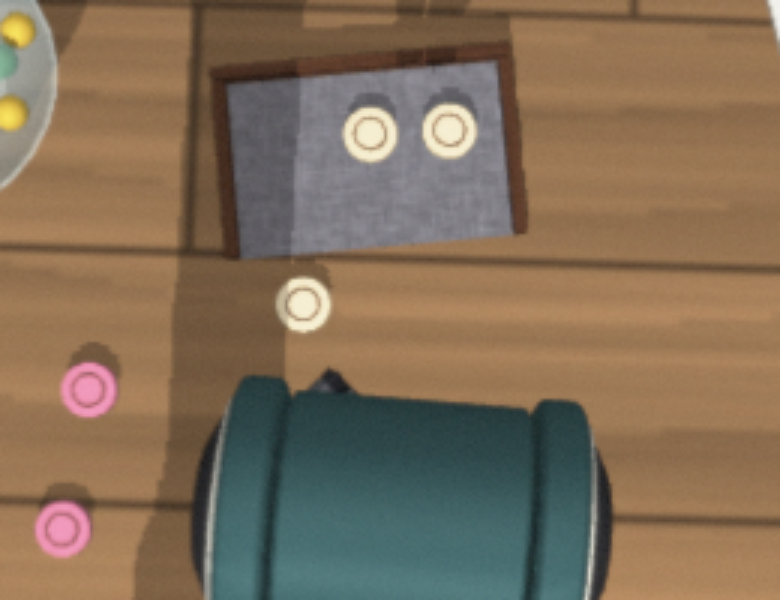

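Pieces 1 and 2 are inside, and piece 3 is at the lane mouth at crop (303,304).

```bash
cat > f.py <<'E'
from h import *
s=snapshot("top"); p=onz(s,[(180+303/3-.3,150+304/3-.3)],12)[0,:2]; print(p,tray(-105,60))
push(p if np.linalg.norm(p-tray(-105,60))<8 else 1/0,tray(12,58))
manip.move_linear([450,0,300],feed=250)
manip.move_j([-1.381,.264,1.604,0,1.274,-.037]); manip.dwell(.3)
s=snapshot("top"); cv2.imwrite("pics/t4.png",s["color"][:,:,::-1]); print(manip.current_t())
E
python3 f.py
```

```text
[568.30137543  77.92761273] [569.37049347  78.05648804]
f [0.4 0.1 1. ]
t 31.9417
36.1167
```

View pics/t4.png

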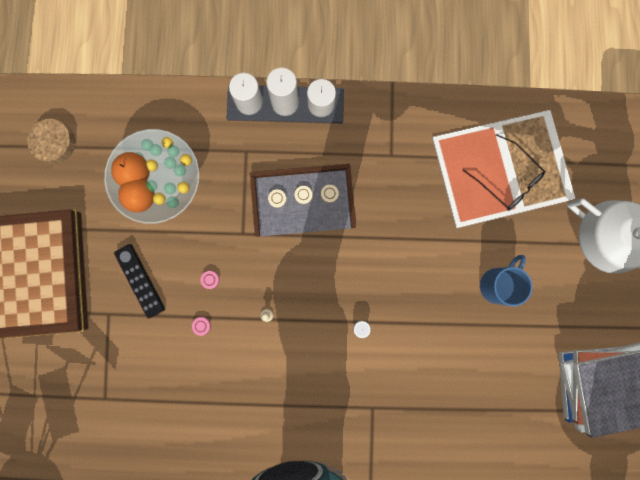

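All three pieces lie wholly inside the tray, at (277,198), (303,195) and (330,193). The pawn, votive, pink pieces and everything else are where they were.

```bash
python3 -c "from workcell import workorder; print(workorder.finish_job())"
```

```text
the job is handed in; nothing more can be done
None
```

All three draughts pieces were swept flat and wholly inside the tray, nothing else moved in the final top view, and the job was handed in after about 36 s of robot time.

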